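# Roll a landscape section on castors up to the main model

### The arm

A 6-joint arm with a two-finger parallel gripper is mounted at the origin on the work surface. World frame = base frame: x ahead of the robot, y to its left, z up, the work surface at z = 0. Lengths are in m, angles in rad, forces in N, time in s.
With the tool pointing down it reaches from about 0.4 to 0.925 m from the base axis. Payload 3.4 kg.
Tool frame: the origin (TCP) lies between the finger pads; the fingertips stand 19 mm ahead of it and the grasp point (between the pads) is the TCP; z points along the fingers, y is the line along which they close (so a half turn about z gives the same grasp; the last joint's range is limited). The gripper opens to 85 mm and grips with 20 to 120 N. Pads are 22 mm wide; open, the fingers measure 114 mm over their backs; the gripper's body (76 mm by 85 mm) begins 54 mm behind the grasp point. The pads swing forward as they close: fully open they stand 13 mm farther back than shut.
Start: joints at [-1.325, 0.307, 1.506, -0, 1.328, -0.073], TCP at [0.18, -0.546, 0.25] pointing down, gripper open.
Joint ranges: [-3.12, 3.12], [-1.05, 2.28], [0.14, 2.33], [-1.42, 4.57], [0.1, 2.73], [-2.68, 2.68]. Speed limits (rad/s): [2.57, 2.57, 3.14, 3.14, 3.14, 3.14].

### API

Orientations are given as a unit quaternion [x, y, z, w].
In Python, from station import readout, vision, manip gives the robot as it stands.
- The arm moves only by the shell command python3 -m crank 'ROWS' [FORCE]. ROWS is JSON, a list of rows, each an object with "delta_rot": the turn, a rotation vector about the world's x, y, z in rad, a list of three; "translation": the shift along the world's x, y, z in cm, a list of three; "hand": the finger opening in cm, from 0 to 8.54. A call has 1 to 5 rows; each row shifts and turns the commanded pose from where the row before left it; what a row does not reach is not made up. A row lasts 1/10 s, in which the tool goes at most 50 mm and 8.59 degrees, less where a joint would pass 70% of its speed; a pose out of reach is approached as far as the arm can. A call with a gripper value outside its range is refused whole. The fingers move at their own pace and stop on an object; FORCE is the grip in N (left out, the last holds). Time passes only in rows, so rows that do not move let the fingers close. It gives the time, the measured TCP pose, the force, the opening and the grip force at its end, in the units of the state.
- readout.state(): the state, without advancing time (a new reading comes with each control period).
- vision.grab_frame(name): name is "side" or "top" or "wrist"; returns a dict with "color" (420x560x3 uint8, red, green, blue), "K" (3x3 intrinsics, pixels), "k1" (the pictures are not rectified: a ray, as slopes to the right and down, at radius r is drawn at 1 + k1 r^2 times it, then the intrinsics apply), "position" and "rotation" of the camera in the world; the wrist camera has in their place "T_tool_cam" (4x4, takes a point from camera to tool coordinates, whose origin is the TCP and whose axes are the flange's). Camera axes: x right, y up, looking along -z (the intrinsics and any distortion apply to the point x, -y, -z); pixel columns grow to the right and rows downward; lengths in m; the calibration is good to about 2 mm. A picture is of the moment at which its call begins: read the wrist's pose just before it. There is no depth.
- manip.close_job(): hands the job in; it is judged then, once.
The state is a dict: "time_s": time; "q": joint angles; "joint_velocities": joint speeds; "tau": joint torques, N m; "tcp_pos": TCP position; "tool_rot": TCP orientation; "contact_force": force on the tool from outside, world axes, zero at the start; "ft_torque": the same for the moment, N m; "opening": opening from 0.0 (shut) to 1.0 (fully open); "gripper_force": force on a finger pad.
Only numpy, scipy, OpenCV 4.12 (cv2) and the standard library are available. Lean on these libraries where they do the work, as an engineer would, in place of code of your own. Each camera call takes 0.05 s, during which the arm holds its last target. There are 200 camera calls.

### The job

Push the small wheeled caddy (it has an upright handle) forwards, never lifting it off its wheels, until all four swivel castors trail straight behind their pivots, and steer it nose-first along the paper tape line to the big landscape base, so that it arrives with castors trailing, tape marks in line and its nose flush on the base's loose joint lip. Push the lip back until you feel it bear on the packing inside and lean there for about a second with light fingertip pressure (roughly 5 N; the model is fragile, so never bump or push hard). Then let go and leave the caddy standing flush there, without disturbing the cup, the jar or the half fruit.

Things in the scene. Friction and masses are not known exactly. Their poses are not given: they have to be found in the camera images.
- caddy: loose wheeled caddy: plywood box 180 long (x) x 130 wide (y), 42 to 85 mm above the table, with earth and fruit boulders up to 120 mm high on its front two thirds; 0.55 to 0.95 kg. Origin on the table under its centre, +x forwards to the nose, z up. Four swivel castors, which swing round to trail within about 80 mm of straight pushing; rolling drag 0.5 to 1 N
- nose (a point): centre of the caddy's flat plywood front face, 90 mm ahead of the caddy's centre and 65 mm above the table; axes as the caddy's. Once the lip it pushes bears on its packing, each further millimetre adds roughly 5 to 10 N
- handle (a point): point to grip on the caddy's upright wooden handle: a square post 24 x 24 mm, its sides parallel to the caddy's, rising from the box's top (85 mm) to 140 mm above the table, on the centre line 66 mm behind the caddy's centre. The point is on the post's axis 115 mm above the table; 40 mm and more is free on either side and behind
- hub_front_left (a point): axle centre of the front left castor's wheel (rubber, 30 mm across). Its vertical swivel pivot is at x = +55, y = +35 mm in the caddy's frame; the axle lies 15 mm from it, straight behind it (towards the caddy's -x) when it trails straight. Starts turned any way
- hub_front_right (a point): axle centre of the front right castor's wheel (rubber, 30 mm across). Its vertical swivel pivot is at x = +55, y = -35 mm in the caddy's frame; the axle lies 15 mm from it, straight behind it (towards the caddy's -x) when it trails straight. Starts turned any way
- hub_rear_left (a point): axle centre of the rear left castor's wheel (rubber, 30 mm across). Its vertical swivel pivot is at x = -55, y = +35 mm in the caddy's frame; the axle lies 15 mm from it, straight behind it (towards the caddy's -x) when it trails straight. Starts turned any way
- hub_rear_right (a point): axle centre of the rear right castor's wheel (rubber, 30 mm across). Its vertical swivel pivot is at x = -55, y = -35 mm in the caddy's frame; the axle lies 15 mm from it, straight behind it (towards the caddy's -x) when it trails straight. Starts turned any way
- lip: loose joint lip, a plywood plate 290 mm wide, 85 high, on the near side of the fixed landscape base (box 300 x 300 x 90 mm, boulders to 140 mm high). Pushed, it slides back into the base at about 1 N for an unmeasured 5 to 16 mm, then bears on rigid packing, and stays there. Origin: foot of the middle of its flat face; +x into the base (the heading to take), +y along the face
- mark (a point): the mark: middle of the lip's face, 65 mm above the table, where the caddy's nose must come; moves with the lip, axes as the lip's. Paper tape 12 mm wide runs down the face here and 200 mm straight out from it along the table; another piece is on top of the base and of the caddy at the middle of their joint edges
- cup: loose white cup 60 mm across, 55 mm high; origin at the centre of its underside. Leave alone
- jar: loose black jar 60 mm across, 65 mm high; origin at the centre of its underside. Leave alone
- half_fruit: loose half fruit 72 mm across, 30 mm high; origin at the centre of its underside. Leave alone
There are look-alikes about, which are no part of the job. There is more than one size of the caddy; the job needs the smallest.

How it is judged:
By the outcome, as a careful person would: the job done as asked, in the order asked, and still so for the second after the job is handed in, with the robot touching nothing.
It also fails if it takes over 51 s, if anything falls off the work surface, if the arm or the gripper's body presses on something with over 40 N, if the wrist force passes 120 N, or if a joint passes its speed limit or range.

## Working session

There is one attempt and no reset: what is moved stays moved. The work goes in short steps, Python scripts to look and compute and a shell command to move; the robot and the scene stay as the last step left them, time stands still between calls to the robot, and variables do not carry over. Pictures are saved under pics/ and viewed, at most 10 in all, crops included, and the job is handed in when it is done.

```bash
mkdir -p pics; ls
cat > h.py <<'E'
import numpy as np, cv2
from station import readout, vision, manip
from scipy.spatial.transform import Rotation as R
def grab(n):
    s=readout.state(); f=vision.grab_frame(n); f=dict(f)
    if 'T_tool_cam' in f:
        T=np.eye(4);T[:3,:3]=R.from_quat(s['tool_rot']).as_matrix();T[:3,3]=s['tcp_pos']
        T=T@np.array(f['T_tool_cam']); f['position']=T[:3,3]; f['rotation']=T[:3,:3]
    return f
def rot(f):
    r=np.array(f['rotation'],float); return r if r.shape==(3,3) else R.from_quat(r).as_matrix()
def ray(f,uv):
    K=np.array(f['K']);k=f['k1']
    d=np.array([(uv[0]-K[0,2])/K[0,0],(uv[1]-K[1,2])/K[1,1]]);x=d.copy()
    for _ in range(30): x=d/(1+k*(x@x))
    v=rot(f)@np.array([x[0],-x[1],-1]); return np.array(f['position']),v
def onz(f,uv,z):
    p,v=ray(f,uv); return p+v*(z-p[2])/v[2]
def proj(f,P):
    c=rot(f).T@(np.array(P)-f['position']); x=np.array([c[0],-c[1]])/-c[2]
    x=x*(1+f['k1']*(x@x)); K=np.array(f['K']); return K[:2,:2]@x+K[:2,2]
def save(f,n): cv2.imwrite('pics/'+n,cv2.cvtColor(f['color'],cv2.COLOR_RGB2BGR))
E
python3 - <<'E'
from h import *
import pickle
d={}
for n in('side','top','wrist'):
    d[n]=grab(n); save(d[n],n+'0.png'); print(n,d[n]['position'],d[n]['k1'],np.array(d[n]['K'])[0,0])
pickle.dump(d,open('f0.pkl','wb'))
print(readout.state())
E
```

```text
pics
side [0.0972415  0.44054527 0.84170858] -0.06259436573665916 386.2213779765046
top [ 0.29378956 -0.05976259  1.03300476] -0.08814946153855847 395.26428016406913
wrist [ 0.24590233 -0.52466385  0.37431763] -0.03886873211924018 312.88907840101405
{'time_s': 0.15, 'q': array([-1.32546087e+00,  3.07381201e-01,  1.50734885e+00, -1.17544656e-05,
        1.32837516e+00, -7.35035067e-02]), 'joint_velocities': array([-3.51109170e-05, -3.21787867e-03, -3.56712550e-03, -3.33920879e-04,
        6.30764824e-04, -1.89391003e-03]), 'tau': array([ 3.75825030e-04, -4.57977211e+01, -2.52220452e+01, -1.35375594e-04,
        8.55184102e-03,  1.47700024e-05]), 'tcp_pos': array([ 0.18009574, -0.54556159,  0.24961328]), 'tool_rot': array([ 9.87319097e-01,  1.58746427e-01, -7.05795547e-05, -7.52997013e-04]), 'contact_force': array([-0.02850903, -0.47187761, -0.0425644 ]), 'ft_torque': array([-0.00396317,  0.02459506,  0.00307768]), 'gripper_force': 0.0, 'opening': 0.9959226051176542}
```

View pics/top0.png

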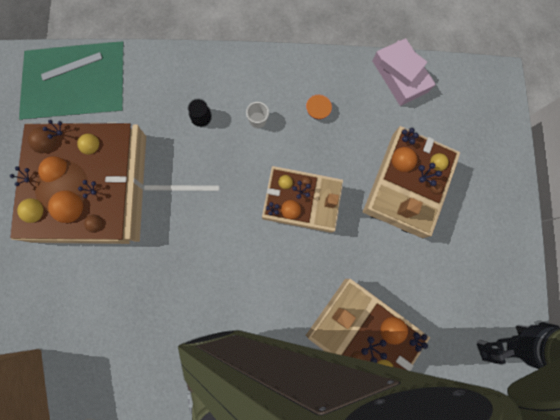

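View pics/side0.png

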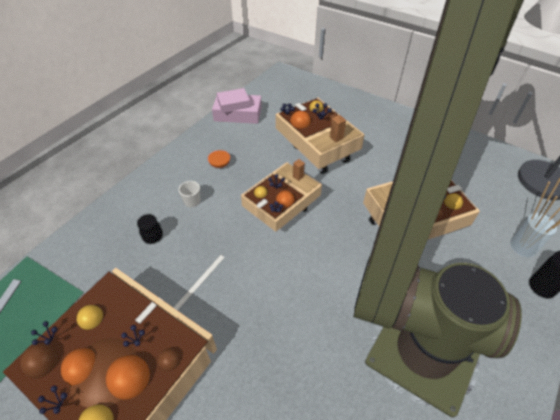

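The top view shows three caddies with handles: centres at about (302,198), (414,182) and (370,330). The middle one looks smallest. It has its handle at (332,200) and its nose to the left, towards the tape (145–218,188) and the base. I'll measure all three and enlarge the middle one.

```bash
cat > m.py <<'E'
from h import *
import pickle
d=pickle.load(open('f0.pkl','rb'));f=d['top']
for n,q in dict(mid=[(274,168),(343,179),(335,230),(263,219)],right=[(402,128),(460,152),(433,235),(368,208)],).items():
    P=[onz(f,u,.085)[:2] for u in q]; print(n,np.round([np.linalg.norm(P[i]-P[i-1]) for i in range(4)],3),np.round(P,3).tolist())
for u,z in [((145,187),0),((218,188),0),((134,124),.09),((143,124),.085),((143,240),.085),((130,240),.09)]: print(u,onz(f,u,z).round(4))
for n,u,z in [('cup',(257,113),.055),('jar',(199,106),.065),('fruit',(319,107),.02)]: print(n,onz(f,u,z).round(3))
c=f['color'][150:250,120:360]; c=cv2.resize(c,None,fx=3.3,fy=3.3,interpolation=cv2.INTER_CUBIC)
cv2.imwrite('pics/crop1.png',c[:,:,::-1])
E
python3 m.py
```

```text
mid [0.131 0.174 0.13  0.177] [[0.564, -0.086], [0.541, -0.258], [0.412, -0.237], [0.435, -0.062]]
right [0.234 0.165 0.235 0.176] [[0.682, -0.416], [0.623, -0.57], [0.405, -0.484], [0.469, -0.32]]
(145, 187) [0.5262 0.2562 0.    ]
(218, 188) [0.5284 0.0606 0.    ]
(134, 124) [0.6684 0.2707 0.09  ]
(143, 124) [0.6709 0.2493 0.085 ]
(143, 240) [0.3769 0.2251 0.085 ]
(130, 240) [0.3756 0.2549 0.09  ]
cup [ 0.722 -0.039  0.055]
jar [0.732 0.113 0.065]
fruit [ 0.761 -0.208  0.02 ]
```

View pics/crop1.png

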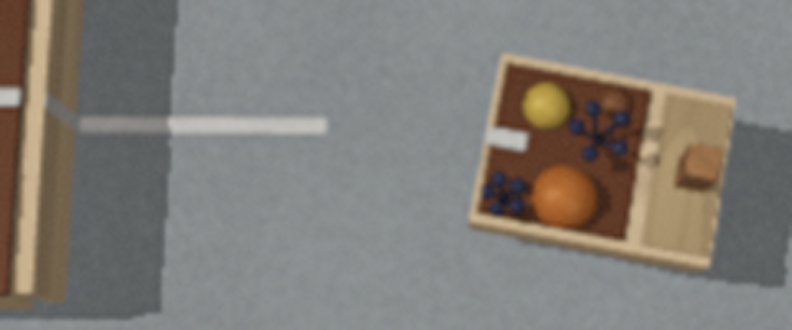

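Confirmed: the caddy at (302,198) measures about 175 × 130 mm at the rim, so it is the smallest. The one at (414,182) measures about 235 × 170 mm, and the one at (370,330) is also larger. The small caddy's nose tape is at about (273,192), its handle at (332,200), and it heads roughly 82° in the world. I'll move above the handle and look with the wrist camera.

```bash
python3 -m crank '[{"delta_rot":[0,0,0],"translation":[0,0,5],"hand":5},{"delta_rot":[0,0,0.112],"translation":[3,3.2,0],"hand":5},{"delta_rot":[0,0,0.112],"translation":[3,3.2,0],"hand":5},{"delta_rot":[0,0,0.112],"translation":[3,3.2,0],"hand":5},{"delta_rot":[0,0,0.112],"translation":[3,3.2,0],"hand":5}]' 30
python3 -m crank '[{"delta_rot":[0,0,0.112],"translation":[3,3.2,0],"hand":5},{"delta_rot":[0,0,0.112],"translation":[3,3.2,0],"hand":5},{"delta_rot":[0,0,0.112],"translation":[3,3.2,0],"hand":5},{"delta_rot":[0,0,0.112],"translation":[3,3.2,0],"hand":5},{"delta_rot":[0,0,0.112],"translation":[3,3.2,0],"hand":5}]'
python3 -m crank '[{"delta_rot":[0,0,0.112],"translation":[2.9,3.2,0],"hand":5},{"delta_rot":[0,0,0],"translation":[0,0,0],"hand":5},{"delta_rot":[0,0,0],"translation":[0,0,0],"hand":5},{"delta_rot":[0,0,0],"translation":[0,0,0],"hand":5}]'
python3 - <<'E'
from h import *
import pickle
d={n:grab(n) for n in('wrist','top')}
pickle.dump(d,open('f1.pkl','wb')); w=d['wrist']; save(w,'wrist1.png'); print(rot(w).round(3),w['position'],R.from_quat(readout.state()['tool_rot']).as_matrix().round(3))
E
```

```text
time_s: 0.65
tcp_pos: [0.3009, -0.4167, 0.3001]
tool_rot: [0.927, 0.376, 0.0, -0.0]
contact_force: [0.5, 1.6, -0.1]
opening: 0.585
gripper_force: 0.0
time_s: 1.15
tcp_pos: [0.451, -0.2564, 0.3001]
tool_rot: [0.786, 0.618, -0.0, -0.0]
contact_force: [0.8, 0.6, 0.0]
opening: 0.586
gripper_force: 0.0
time_s: 1.55
tcp_pos: [0.4785, -0.2265, 0.3]
tool_rot: [0.753, 0.659, -0.0, -0.0]
contact_force: [0.2, 0.2, 0.4]
opening: 0.582
gripper_force: 0.0
[[ 0.991  0.128  0.039]
 [-0.133  0.951  0.278]
 [-0.002 -0.28   0.96 ]] [ 0.48640185 -0.15729574  0.42482306] [[ 0.134  0.991 -0.001]
 [ 0.991 -0.134 -0.   ]
 [-0.    -0.001 -1.   ]]
```

View pics/wrist1.png

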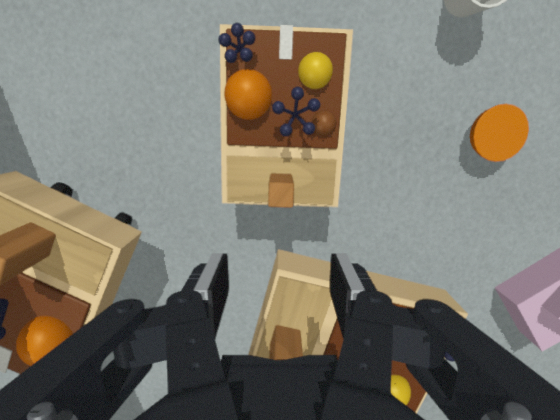

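The wrist view shows the small caddy with its rim corners at about (221,26), (353,30), (338,207) and (222,206). The handle is at (281,190) and the nose tape at (286,42). Next I'll compute the exact pose, plus the tape line and lip from the top view.

```bash
cat > m2.py <<'E'
from h import *
import pickle
w=pickle.load(open('f1.pkl','rb'))['wrist'];f=pickle.load(open('f0.pkl','rb'))['top']
hsv=cv2.cvtColor(w['color'],cv2.COLOR_RGB2HSV)
# caddy outline: saturated pixels (table is grey) around it
m=((hsv[...,1]>60)&(hsv[...,2]>90)).astype(np.uint8); m[225:]=0; m[:,:190]=0; m[:,380:]=0
m=cv2.morphologyEx(m,cv2.MORPH_CLOSE,np.ones((15,15)))
def fit(pts): 
    vx,vy,x0,y0=cv2.fitLine(np.float32(pts),cv2.DIST_HUBER,0,.01,.01).ravel(); return np.array([vx,vy]),np.array([x0,y0])
L=[];Rr=[];T=[];B=[]
for v in range(50,190): u=np.flatnonzero(m[v]); L.append((u[0]-.5,v)); Rr.append((u[-1]+.5,v))
for u in range(235,270): v=np.flatnonzero(m[:,u]); T.append((u,v[0]-.5)); B.append((u,v[-1]+.5))
for u in range(300,330): v=np.flatnonzero(m[:,u]); T.append((u,v[0]-.5)); B.append((u,v[-1]+.5))
def X(a,b):
    (d,p),(e,q)=a,b; t=np.linalg.solve(np.c_[d,-e],q-p); return p+d*t[0]
l,r,t,b=map(fit,(L,Rr,T,B)); C=[X(l,t),X(r,t),X(r,b),X(l,b)]; print('px',np.round(C,1).tolist())
P=np.array([onz(w,c,.085)[:2] for c in C]); print('rim',P.round(4).tolist(),'sides',np.round([np.linalg.norm(P[i]-P[i-1]) for i in range(4)],4))
h=(P[0]+P[1]-P[2]-P[3])/2; c=P.mean(0); print('centre',c.round(4),'heading',np.degrees(np.arctan2(h[1],h[0])))
hh=h/np.linalg.norm(h); print('handle pred',c-.066*hh, 'handle top seen',onz(w,(281,182.5),.14))
hv=cv2.cvtColor(f['color'],cv2.COLOR_RGB2HSV)
m=((hv[...,1]<40)&(hv[...,2]>150)).astype(np.uint8); m[:180]=0;m[196:]=0;m[:,:148]=0;m[:,230:]=0
n,lab,st,ce=cv2.connectedComponentsWithStats(m); i=1+st[1:,4].argmax(); print(st[i])
ys,xs=np.nonzero(lab==i); Q=np.array([onz(f,(u,v),0)[:2] for u,v in zip(xs,ys)])
dd,p=fit(Q); print('tape dir',np.degrees(np.arctan2(dd[1],dd[0])),'x at y=.06,.25',[p[0]+dd[0]/dd[1]*(y-p[1]) for y in(.06,.25)], Q[:,1].min(),Q[:,1].max())
c=f['color'][110:255,90:230]; cv2.imwrite('pics/crop2.png',cv2.resize(c,None,fx=4.1,fy=4.1,interpolation=cv2.INTER_CUBIC)[:,:,::-1])
E
python3 m2.py
```

```text
px [[219.60000610351562, 23.799999237060547], [352.3999938964844, 29.100000381469727], [337.20001220703125, 206.6999969482422], [221.8000030517578, 202.8000030517578]]
rim [[0.4407, -0.0593], [0.5689, -0.0813], [0.5386, -0.2596], [0.4103, -0.2377]] sides [0.1809 0.1301 0.1808 0.1301]
centre [ 0.4896 -0.1595] heading 80.33737757869984
handle pred [ 0.47853262 -0.22453674] handle top seen [ 0.48049207 -0.21290791  0.14      ]
[171 185  49   6 287]
tape dir -88.597275 x at y=.06,.25 [np.float32(0.52976614), np.float32(0.52511364)] 0.0578867332773369 0.1864954951294175
```

View pics/crop2.png

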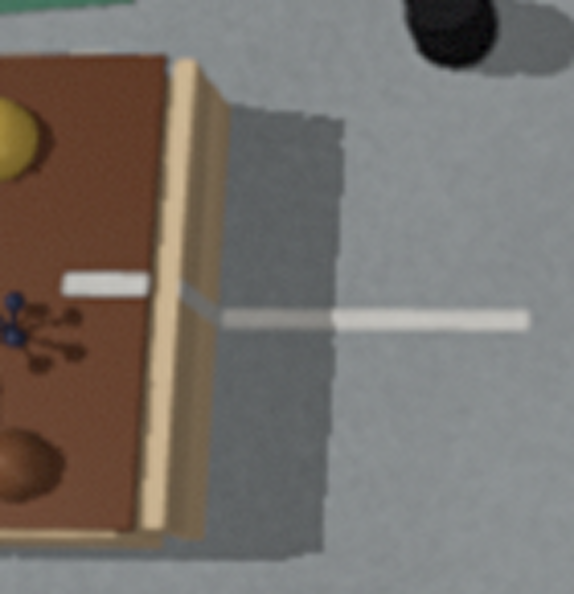

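The crop shows the lip's top front edge running from about (197,62) to (166,528), its foot from (229,103) to (205,538), and the tape meeting the foot at (221,318). I'll fit these edges more exactly.

```bash
cat > m3.py <<'E'
from h import *
import pickle,sys
d=pickle.load(open(sys.argv[1] if len(sys.argv)>1 else 'f0.pkl','rb'));f=d['top']
g=cv2.GaussianBlur(f['color'],(0,0),.7).astype(float); bright=g.sum(2)/3; sat=g[...,0]-g[...,2]
def fit(Q): vx,vy,x,y=cv2.fitLine(np.float32(Q),cv2.DIST_HUBER,0,.001,.001).ravel(); return np.array([vx,vy]),np.array([x,y])
def edge(img,v,u0,u1):  # strongest falling edge, subpixel
    r=img[v,u0:u1]; e=r[:-1]-r[1:]; i=int(e.argmax()); i=min(max(i,1),len(e)-2)
    a,b,c=e[i-1:i+2]; return u0+i+.5+.5*(a-c)/(a-2*b+c)
def rep(n,Q):
    Q=np.array(Q);dd,p=fit(Q); dd=dd*np.sign(dd[0])
    print(n,'normal',90+np.degrees(np.arctan2(dd[1],dd[0])),'y at x=.527',p[1]+dd[1]/dd[0]*(.527-p[0]),'resid',np.std((Q-p)@[-dd[1],dd[0]]),'ext',Q[:,0].min(),Q[:,0].max())
rows=[v for v in range(130,238) if not 176<v<194]
top=[onz(f,(edge(bright,v,127,142),v),.085)[:2] for v in rows]; rep('lip top edge',top)
foot=[onz(f,(edge(sat,v,138,149),v),0)[:2] for v in rows if v>137]; rep('lip foot',foot)
# tape centreline: brightness centroid per column over both lit/shadow parts
Q=[]
for u in list(range(148,170))+list(range(174,216)):
    c=bright[180:196,u]; c=np.clip(c-np.median(c)-6,0,None); Q.append(onz(f,(u,180+(c*np.arange(16)).sum()/c.sum()),0)[:2])
dd,p=fit(Q); print('tape heading',np.degrees(np.arctan2(dd[1],dd[0])),'x at y=.06,.25',[float(p[0]+dd[0]/dd[1]*(y-p[1])) for y in(.06,.25)])
s=sat[112:250]; print('base tape pix', [onz(f,(90+x/4.1,110+y/4.1),.09).round(4).tolist() for x,y in((63,284),(150,284))])
E
python3 m3.py
```

```text
lip top edge normal 91.070274 y at x=.527 0.261104 resid 0.0001171941988855187 ext 0.3831955076543526 0.6544427211521529
lip foot normal 91.14099 y at x=.527 0.2629427 resid 0.0002151005034414347 ext 0.3919516522458039 0.6640443286885329
tape heading -88.888084 x at y=.06,.25 [0.5294013023376465, 0.5257136225700378]
base tape pix [[0.5231, 0.3289, 0.09], [0.5243, 0.2759, 0.09]]
```

Result: lip normal and tape heading are 91.1°, and the mark is at (0.5255, 0.262). The caddy centre is at (0.4896, −0.1595) with heading 80.3°, which puts the handle at (0.4785, −0.2245). Next I descend and grip.

```bash
python3 -m crank '[{"delta_rot":[0,0,-0.035],"translation":[0,0.2,-4],"hand":5},{"delta_rot":[0,0,0],"translation":[0,0,-4],"hand":5},{"delta_rot":[0,0,0],"translation":[0,0,-4],"hand":5},{"delta_rot":[0,0,0],"translation":[0,0,-4],"hand":5},{"delta_rot":[0,0,0],"translation":[0,0,-2.2],"hand":5}]' 30
python3 -m crank '[{"delta_rot":[0,0,0],"translation":[0,0,0],"hand":5},{"delta_rot":[0,0,0],"translation":[0,0,0],"hand":4},{"delta_rot":[0,0,0],"translation":[0,0,0],"hand":3},{"delta_rot":[0,0,0],"translation":[0,0,0],"hand":2.6},{"delta_rot":[0,0,0],"translation":[0,0,0],"hand":2.3}]'
python3 -m crank '[{"delta_rot":[0,0,0],"translation":[0,0,0],"hand":2},{"delta_rot":[0,0,0],"translation":[0,0,0],"hand":2},{"delta_rot":[0,0,0],"translation":[0,0,0],"hand":2},{"delta_rot":[0,0,0],"translation":[0,0,0],"hand":2}]'
python3 - <<'E'
from h import *
import pickle
s=readout.state(); print({k:np.round(s[k],4) for k in('tcp_pos','tool_rot','contact_force','ft_torque','opening','gripper_force')})
a=np.degrees(np.arctan2(*R.from_quat(s['tool_rot']).as_matrix()[[1,0],0])); print('tool heading',a)
d={n:grab(n) for n in('wrist','top')}; pickle.dump(d,open('f2.pkl','wb')); save(d['wrist'],'wrist2.png')
w=d['wrist']; hsv=cv2.cvtColor(w['color'],cv2.COLOR_RGB2HSV)
# where would rim corners of the nose project, if caddy is as the tool says
h=np.array([np.cos(np.radians(a)),np.sin(np.radians(a))]);l=np.array([-h[1],h[0]]);c=s['tcp_pos'][:2]+.066*h
for sx,sy in((90,65),(90,-65),(-90,-65),(-90,65)): print(sx,sy,proj(w,[*(c+h*sx/1e3+l*sy/1e3),.085]).round(1))
E
```

```text
time_s: 2.15
tcp_pos: [0.4766, -0.2243, 0.1155]
tool_rot: [0.764, 0.645, -0.001, -0.002]
contact_force: [-0.4, -0.5, 1.0]
opening: 0.586
gripper_force: 0.0
time_s: 2.65
tcp_pos: [0.4802, -0.2248, 0.1201]
tool_rot: [0.764, 0.646, 0.001, 0.002]
contact_force: [-0.4, -0.3, 4.5]
opening: 0.274
gripper_force: 29.2
time_s: 3.05
tcp_pos: [0.4803, -0.2248, 0.12]
tool_rot: [0.764, 0.646, 0.0, 0.002]
contact_force: [0.1, -0.8, 6.3]
opening: 0.279
gripper_force: 29.5
{'tcp_pos': array([ 0.4803, -0.2248,  0.12  ]), 'tool_rot': array([7.635e-01, 6.458e-01, 4.000e-04, 1.700e-03]), 'contact_force': array([ 0.0846, -0.8098,  6.3026]), 'ft_torque': array([0.0994, 0.2152, 0.0195]), 'opening': np.float64(0.2786), 'gripper_force': np.float64(29.4514)}
tool heading 80.45045426363151
90 65 [131.4 -84.6]
90 -65 [431.7 -84.1]
-90 -65 [393.6 288.3]
-90 65 [168.9 288.8]
```

View pics/wrist2.png

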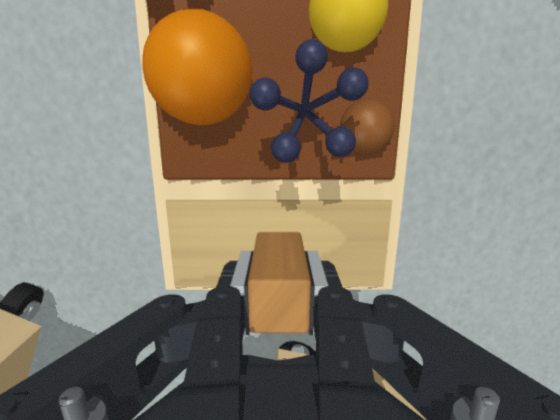

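The picture shows the post gripped at (278,280). The rim's rear corners, at about (167,290) and (393,290), match the projection from the tool pose, so caddy and tool headings agree. The first move is a straight push of 80 mm along the caddy's heading.

```bash
python3 -m crank '[{"delta_rot":[0,0,0],"translation":[0.05,0.3,0.1],"hand":2},{"delta_rot":[0,0,0],"translation":[0.1,0.6,0],"hand":2},{"delta_rot":[0,0,0],"translation":[0.13,0.79,0],"hand":2},{"delta_rot":[0,0,0],"translation":[0.13,0.79,0],"hand":2},{"delta_rot":[0,0,0],"translation":[0.13,0.79,0],"hand":2}]'
python3 -m crank '[{"delta_rot":[0,0,0],"translation":[0.13,0.79,0],"hand":2},{"delta_rot":[0,0,0],"translation":[0.13,0.79,0],"hand":2},{"delta_rot":[0,0,0],"translation":[0.13,0.79,0],"hand":2},{"delta_rot":[0,0,0],"translation":[0.13,0.79,0],"hand":2},{"delta_rot":[0,0,0],"translation":[0.13,0.79,0],"hand":2}]'
python3 - <<'E'
from h import *
import pickle
w=grab('wrist'); pickle.dump(dict(wrist=w),open('f3.pkl','wb')); save(w,'w3.png')
s=readout.state(); print({k:np.round(s[k],4) for k in('time_s','tcp_pos','contact_force','opening','gripper_force')})
a=np.arctan2(*R.from_quat(s['tool_rot']).as_matrix()[[1,0],0]); print('tool heading',np.degrees(a))
from scipy.interpolate import CubicHermiteSpline as H
p=s['tcp_pos'][:2]; c=p+.066*np.array([np.cos(a),np.sin(a)]); line=lambda y:.5294-.0194*(y-.06)
sp=H([c[1],.075],[c[0],line(.075)],[np.cos(a)/np.sin(a),-.0194])
ys=np.linspace(c[1],.075,21); th=np.arctan2(1,sp(ys,1)); C=np.c_[sp(ys),ys]; tcp=C-.066*np.c_[np.cos(th),np.sin(th)]
print('centre',c,'nose x err when on tape',[(round(y+.09*np.sin(t),3),round(1e3*float(sp(y)+.09*np.cos(t)-line(y+.09*np.sin(t))),1)) for y,t in zip(ys,th)][::4])
print(np.c_[np.diff(tcp,axis=0)*100,np.diff(th)].round(3).tolist())
print('final tcp',tcp[-1],np.degrees(th[-1]))
E
```

```text
time_s: 3.65
tcp_pos: [0.4854, -0.191, 0.1201]
tool_rot: [0.764, 0.646, 0.0, 0.001]
contact_force: [0.1, -2.2, 5.0]
opening: 0.279
gripper_force: 30.6
time_s: 4.15
tcp_pos: [0.4922, -0.1514, 0.1201]
tool_rot: [0.763, 0.646, 0.001, 0.001]
contact_force: [-0.1, -1.9, 5.0]
opening: 0.278
gripper_force: 30.5
{'time_s': np.float64(4.2), 'tcp_pos': array([ 0.4921, -0.15  ,  0.12  ]), 'contact_force': array([ 0.4894, -0.2137,  6.3367]), 'opening': np.float64(0.2742), 'gripper_force': np.float64(30.6945)}
tool heading 80.45592563298968
centre [ 0.50306584 -0.08491234] nose x err when on tape [(np.float64(0.004), -12.5), (np.float64(0.035), -1.6), (np.float64(0.067), 6.5), (np.float64(0.1), 10.5), (np.float64(0.133), 8.9), (np.float64(0.165), 0.0)]
[[0.041, 0.817, -0.015], [0.07, 0.815, -0.013], [0.097, 0.813, -0.01], [0.121, 0.81, -0.008], [0.142, 0.807, -0.005], [0.162, 0.803, -0.002], [0.179, 0.799, 0.0], [0.194, 0.796, 0.003], [0.208, 0.792, 0.005], [0.219, 0.789, 0.008], [0.228, 0.786, 0.01], [0.235, 0.784, 0.013], [0.241, 0.782, 0.016], [0.245, 0.781, 0.018], [0.247, 0.781, 0.021], [0.247, 0.782, 0.024], [0.246, 0.784, 0.026], [0.242, 0.788, 0.029], [0.236, 0.793, 0.032], [0.227, 0.8, 0.035]]
final tcp [0.53038916 0.00901242] 91.11139870787191
```

```bash
python3 -m crank '[{"delta_rot":[0,0,-0.015],"translation":[0.04,0.82,0],"hand":2},{"delta_rot":[0,0,-0.013],"translation":[0.07,0.82,0],"hand":2},{"delta_rot":[0,0,-0.010],"translation":[0.10,0.81,0],"hand":2},{"delta_rot":[0,0,-0.008],"translation":[0.12,0.81,0],"hand":2},{"delta_rot":[0,0,-0.005],"translation":[0.14,0.81,0],"hand":2}]'
python3 -m crank '[{"delta_rot":[0,0,-0.002],"translation":[0.16,0.80,0],"hand":2},{"delta_rot":[0,0,0],"translation":[0.18,0.80,0],"hand":2},{"delta_rot":[0,0,0.003],"translation":[0.19,0.80,0],"hand":2},{"delta_rot":[0,0,0.005],"translation":[0.21,0.79,0],"hand":2},{"delta_rot":[0,0,0.008],"translation":[0.22,0.79,0],"hand":2}]'
python3 -m crank '[{"delta_rot":[0,0,0.010],"translation":[0.23,0.79,0],"hand":2},{"delta_rot":[0,0,0.013],"translation":[0.24,0.78,0],"hand":2},{"delta_rot":[0,0,0.016],"translation":[0.24,0.78,0],"hand":2},{"delta_rot":[0,0,0.018],"translation":[0.25,0.78,0],"hand":2},{"delta_rot":[0,0,0.021],"translation":[0.25,0.78,0],"hand":2}]'
python3 -m crank '[{"delta_rot":[0,0,0.024],"translation":[0.25,0.78,0],"hand":2},{"delta_rot":[0,0,0.026],"translation":[0.25,0.78,0],"hand":2},{"delta_rot":[0,0,0.029],"translation":[0.24,0.79,0],"hand":2},{"delta_rot":[0,0,0.032],"translation":[0.24,0.79,0],"hand":2},{"delta_rot":[0,0,0.035],"translation":[0.23,0.80,0],"hand":2}]'
cat > st.py <<'E'
from h import *
import pickle
s=readout.state(); print({k:np.round(s[k],4) for k in('time_s','tcp_pos','contact_force','ft_torque')})
a=np.arctan2(*R.from_quat(s['tool_rot']).as_matrix()[[1,0],0]); h=np.array([np.cos(a),np.sin(a)])
n=s['tcp_pos'][:2]+.156*h; print('heading',np.degrees(a),'nose by tool',n.round(4),'lateral err to tape mm (+ = too far +x)',1e3*(n[0]-(.5294-.0194*(n[1]-.06))),'gap',.262-n[1])
E
python3 st.py
python3 - <<'E'
from h import *
import pickle
d={n:grab(n) for n in('top','side','wrist')}; pickle.dump(d,open('f4.pkl','wb')); save(d['top'],'top4.png')
c=d['top']['color'][100:260,80:360]; cv2.imwrite('pics/top4c.png',cv2.resize(c,None,fx=2.85,fy=2.85,interpolation=cv2.INTER_CUBIC)[:,:,::-1])
E
```

```text
time_s: 4.7
tcp_pos: [0.4964, -0.1107, 0.12]
tool_rot: [0.78, 0.626, 0.0, 0.001]
contact_force: [-0.1, -1.0, 6.3]
opening: 0.28
gripper_force: 30.7
time_s: 5.2
tcp_pos: [0.5059, -0.0708, 0.12]
tool_rot: [0.775, 0.632, 0.0, 0.001]
contact_force: [-1.2, -1.7, 6.3]
opening: 0.276
gripper_force: 30.7
time_s: 5.7
tcp_pos: [0.518, -0.0317, 0.12]
tool_rot: [0.75, 0.662, 0.0, 0.001]
contact_force: [0.1, -2.0, 6.0]
opening: 0.28
gripper_force: 30.7
time_s: 6.2
tcp_pos: [0.5302, 0.0078, 0.12]
tool_rot: [0.699, 0.715, 0.0, 0.001]
contact_force: [0.6, -1.4, 5.6]
opening: 0.281
gripper_force: 30.7
{'time_s': np.float64(6.2), 'tcp_pos': array([0.5302, 0.0078, 0.12  ]), 'contact_force': array([ 0.5968, -1.4325,  5.6158]), 'ft_torque': array([-0.2658, -0.0357, -0.0969])}
heading 91.23662218283957 nose by tool [0.5269 0.1637] lateral err to tape mm (+ = too far +x) -0.5257912414531329 gap 0.09826847113464673
```

View pics/top4c.png

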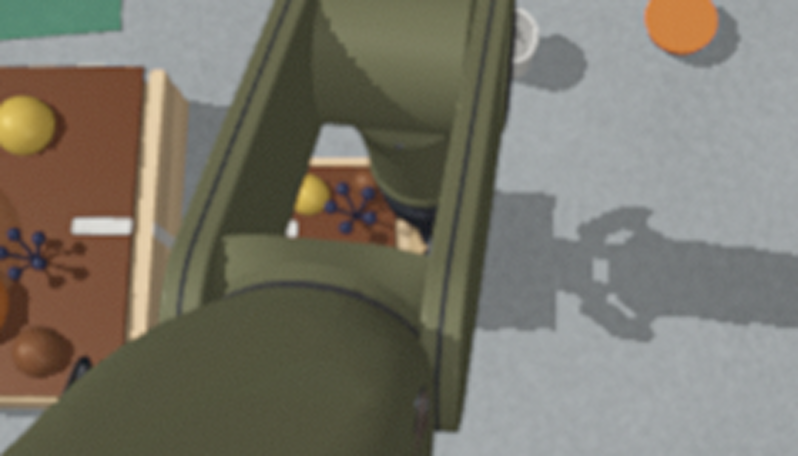

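The top view shows the arm over most of the caddy. The far (+x) rim is visible at about (312–370,161) in the crop, and the nose tape at (291,228). I'll check the lateral position against the tape using this same camera, and the side camera too.

Run:
```python
from h import *
import pickle
d=pickle.load(open('f4.pkl','rb'));f=d['top'];g=cv2.GaussianBlur(f['color'],(0,0),.7).astype(float); sat=g[...,0]-g[...,2]
Q=[]
for u in range(191,208):
    r=sat[150:164,u]; e=np.diff(r); i=int(e.argmax()); i=min(max(i,1),len(e)-2); a,b,c=e[i-1:i+2]; Q.append(onz(f,(u,150+i+.5+.5*(a-c)/(a-2*b+c)),.085)[:2])
Q=np.array(Q); k,b=np.polyfit(Q[:,1],Q[:,0],1); print('rim edge: heading',90-np.degrees(np.arctan(k)),'resid',np.std(Q[:,0]-k*Q[:,1]-b),'lateral centre err mm',[1e3*(k*y+b-.065-(.5294-.0194*(y-.06))) for y in(.1,.16)])
print('nose tape',onz(f,(182.1,180),.087))
s=d['side'];x=proj(s,[.527,.164,.085]);print(x); save(s,'side4.png')
for n,z in(('mark foot',0),('lip top',.085)): print(n,proj(s,[.5255,.262,z]))
c=s['color'][150:410,60:360]; cv2.imwrite('pics/side4c.png',cv2.resize(c,None,fx=2.3,fy=2.3,interpolation=cv2.INTER_CUBIC)[:,:,::-1])
```

```text
rim edge: heading 91.69638763803243 resid 0.0001226641274039195 lateral centre err mm [np.float64(-0.8349645867322675), np.float64(-1.4479368329419762)]
nose tape [0.5265362 0.1394775 0.087    ]
[190.3452813  267.85710186]
mark foot [168.97948231 316.71603764]
lip top [160.49141945 299.76773123]
```

View pics/side4c.png

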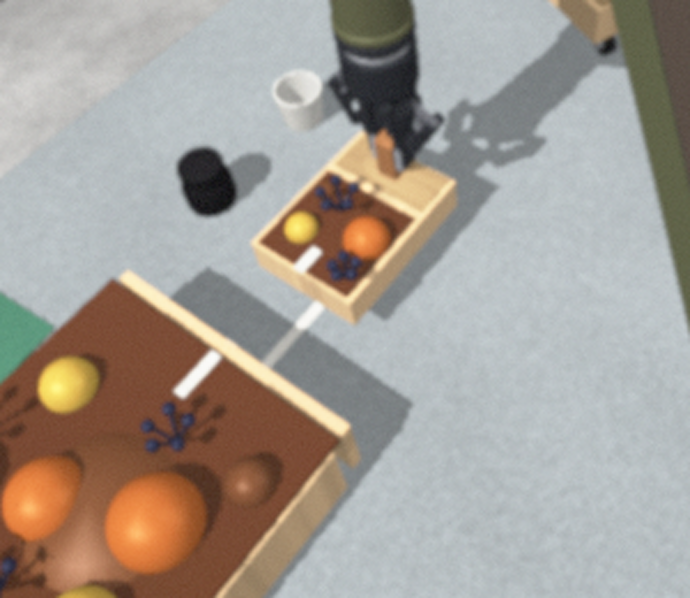

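The side view shows the caddy's nose tape at crop (300–316,250–267), roughly in line with the table tape and the base tape at (182–213,355–392). I'll fit edges in this view for the relative heading and offset.

```bash
cat > sv.py <<'E'
from h import *
import pickle,sys
f=pickle.load(open(sys.argv[1],'rb'))['side']
g=cv2.GaussianBlur(f['color'],(0,0),.6).astype(float); hsv=cv2.cvtColor(f['color'],cv2.COLOR_RGB2HSV)
# tapes: bright, unsaturated blobs
m=((hsv[...,1]<55)&(hsv[...,2]>170)).astype(np.uint8); m[:250]=0; m[:,:130]=0; m[:,205:]=0
n,lab,st,ce=cv2.connectedComponentsWithStats(m)
for i in range(1,n):
    if st[i,4]>12: print('tape blob px',st[i],ce[i].round(1),'z.0875',onz(f,ce[i],.0875).round(4),'z0',onz(f,ce[i],0).round(4))
# soil/wood boundaries behind caddy front rim and lip: long side of caddy (-x side outer top edge) by saturation
sat=g[...,0]-g[...,2]
def scan(P0,P1,z,off=.012,n=40):
    """edges along lines normal (world y) to a world segment P0-P1 at height z: strongest |step| of saturation"""
    Q=[]
    for t in np.linspace(.08,.92,n):
        p=np.array(P0)+t*(np.array(P1)-P0)
        ds=np.linspace(-off,off,97); px=np.float32([proj(f,[p[0]+N[0]*d,p[1]+N[1]*d,z]) for d in ds])
        v=cv2.remap(sat.astype(np.float32),px[:,0].reshape(1,-1),px[:,1].reshape(1,-1),cv2.INTER_LINEAR)[0]
        e=np.gradient(cv2.GaussianBlur(v.reshape(1,-1),(0,0),3)[0])[6:-6]; i=np.abs(e).argmax(); Q.append(p+np.array(N)*ds[6+i])
    return np.array(Q)
def rep(n,Q):
    vx,vy,x,y=cv2.fitLine(np.float32(Q),cv2.DIST_HUBER,0,.0005,.0005).ravel(); r=(Q-[x,y])@[-vy,vx]
    a=np.degrees(np.arctan2(vy,vx)); a=(a+45)%180-45; print(n,'line dir',round(a,2),'point',round(x,4),round(y,4),'resid mm',1e3*np.std(r).round(5))
c=np.array(eval(sys.argv[2])); th=np.radians(91.1); h=np.array([np.cos(th),np.sin(th)]); l=np.array([-h[1],h[0]])
N=l; rep('caddy -x side rim',scan(c+l*.065-h*.06,c+l*.065+h*.09,.085)); rep('caddy +x side rim',scan(c-l*.065-h*.02,c-l*.065+h*.09,.085))
N=h; mk=np.array([.5255,.262]); rep('lip top front',scan(mk-l*.14,mk+l*.14,.085))
E
python3 sv.py f4.pkl '[.5286,.0738]'
```

```text
tape blob px [ 130  250   75   60 1561] [164.5 270.4] z.0875 [0.5699 0.2041 0.0875] z0 [ 0.6248  0.1766 -0.    ]
tape blob px [187 257  13  12  83] [193.2 262.6] z.0875 [0.5297 0.1506 0.0875] z0 [0.5799 0.1169 0.    ]
tape blob px [135 302  21  21 164] [145.4 312.3] z.0875 [0.5296 0.3024 0.0875] z0 [0.5798 0.2864 0.    ]
tape blob px [172 377  33  43 752] [193.1 404.8] z.0875 [0.3223 0.3817 0.0875] z0 [0.3484 0.3749 0.    ]
caddy -x side rim line dir 85.25 point 0.467 0.0886 resid mm 4.720000000000001
caddy +x side rim line dir 91.82 point 0.5956 0.1127 resid mm 4.989999999999999
lip top front line dir 1.02 point 0.5219 0.2589 resid mm 0.23
```

The tapes line up to within about 1 mm, and the lip edge matches at 91.0°. I'll run straight for about 84 mm with a tiny correction, then re-check.

```bash
python3 -m crank '[{"delta_rot":[0,0,-0.002],"translation":[0,0.8,0],"hand":2},{"delta_rot":[0,0,-0.002],"translation":[0,0.8,0],"hand":2},{"delta_rot":[0,0,0],"translation":[0,0.8,0],"hand":2},{"delta_rot":[0,0,0],"translation":[-0.015,0.8,0],"hand":2},{"delta_rot":[0,0,0],"translation":[-0.015,0.8,0],"hand":2}]'
python3 -m crank '[{"delta_rot":[0,0,0],"translation":[-0.015,0.8,0],"hand":2},{"delta_rot":[0,0,0],"translation":[-0.015,0.8,0],"hand":2},{"delta_rot":[0,0,0],"translation":[-0.015,0.8,0],"hand":2},{"delta_rot":[0,0,0],"translation":[-0.015,0.7,0],"hand":2},{"delta_rot":[0,0,0],"translation":[-0.015,0.6,0],"hand":2}]'
python3 -m crank '[{"delta_rot":[0,0,0],"translation":[-0.01,0.4,0],"hand":2},{"delta_rot":[0,0,0],"translation":[0,0.2,0],"hand":2},{"delta_rot":[0,0,0],"translation":[0,0,0],"hand":2}]'
python3 st.py
python3 - <<'E'
from h import *
import pickle
d={n:grab(n) for n in('side','wrist','top')}; pickle.dump(d,open('f5.pkl','wb'))
c=d['side']['color'][230:360,100:260]; cv2.imwrite('pics/side5c.png',cv2.resize(c,None,fx=4.6,fy=4.6,interpolation=cv2.INTER_CUBIC)[:,:,::-1])
E
python3 sv.py f5.pkl '[.5275,.158]'
```

```text
time_s: 6.85
tcp_pos: [0.5298, 0.0477, 0.1201]
tool_rot: [0.701, 0.713, 0.0, 0.001]
contact_force: [-0.3, -1.8, 6.9]
opening: 0.276
gripper_force: 30.7
time_s: 7.35
tcp_pos: [0.529, 0.0849, 0.12]
tool_rot: [0.701, 0.713, 0.001, 0.001]
contact_force: [-0.4, -2.5, 5.9]
opening: 0.273
gripper_force: 30.6
time_s: 7.65
tcp_pos: [0.5289, 0.0912, 0.12]
tool_rot: [0.701, 0.713, 0.001, 0.0]
contact_force: [0.8, -0.8, 5.9]
opening: 0.275
gripper_force: 30.6
{'time_s': np.float64(7.65), 'tcp_pos': array([0.5289, 0.0912, 0.12  ]), 'contact_force': array([ 0.8491, -0.8373,  5.9001]), 'ft_torque': array([-0.0033, -0.1509,  0.0133])}
heading 90.96340480485748 nose by tool [0.5262 0.2472] lateral err to tape mm (+ = too far +x) 0.46688108867853906 gap 0.014805687134957501
tape blob px [130 250  74  83 997] [150.1 269.7] z.0875 [0.5987 0.2219 0.0875] z0 [ 0.6568  0.1965 -0.    ]
tape blob px [161 283  15  13  94] [168.2 288.8] z.0875 [0.5293 0.2335 0.0875] z0 [0.5794 0.2095 0.    ]
tape blob px [135 302  22  21 167] [145.5 312.2] z.0875 [0.5295 0.3021 0.0875] z0 [0.5796 0.286  0.    ]
tape blob px [172 377  33  43 761] [193.1 404.6] z.0875 [0.3225 0.3815 0.0875] z0 [0.3486 0.3747 0.    ]
caddy -x side rim line dir 87.49 point 0.4677 0.1596 resid mm 5.14
caddy +x side rim line dir 89.81 point 0.5945 0.1969 resid mm 4.91
lip top front line dir 2.24 point 0.5298 0.2555 resid mm 4.97
```

View pics/side5c.png

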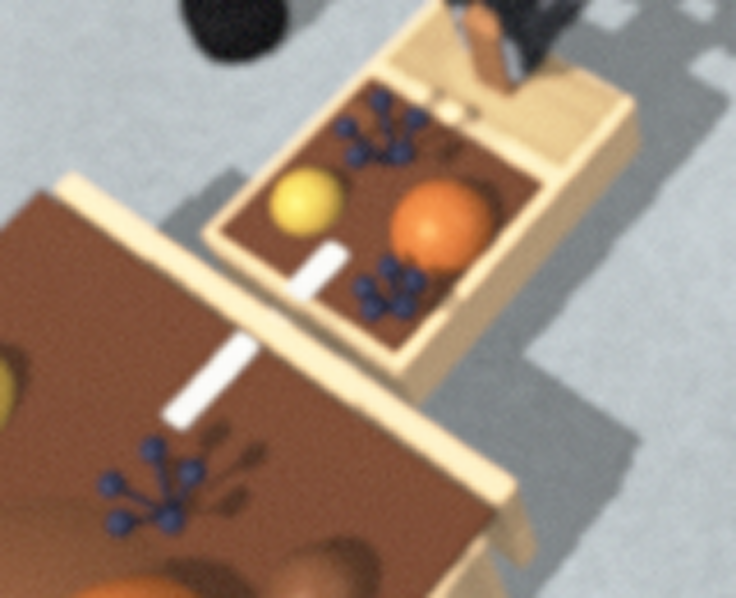

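The view shows the caddy tape (297–338,250–290) on the extension of the base tape (175–250,340–415). I'll check parallelism by comparing the front-rim inner edge with the lip's rear edge.

```bash
cat > par.py <<'E'
import sys
from h import *
import pickle
f=pickle.load(open(sys.argv[1],'rb'))['side']; g=cv2.GaussianBlur(f['color'],(0,0),.6).astype(np.float32)[...,1]
def fitrow(y0,xs,z,off,n):
    Q=[]
    for x in xs:
        ds=np.linspace(-off,off,121); px=np.float32([proj(f,[x,y0+(x-.527)*.0192+d,z]) for d in ds])
        v=cv2.remap(g,px[:,0].reshape(1,-1),px[:,1].reshape(1,-1),cv2.INTER_LINEAR)[0]
        e=np.gradient(cv2.GaussianBlur(v.reshape(1,-1),(0,0),4)[0]); i=np.abs(e[8:-8]).argmax()+8; Q.append((x,y0+(x-.527)*.0192+ds[i]))
    Q=np.array(Q); vx,vy,a,b=cv2.fitLine(np.float32(Q),cv2.DIST_HUBER,0,.0003,.0003).ravel()
    r=(Q-[a,b])@[-vy,vx]; print(n,'heading',90+np.degrees(np.arctan(vy/vx)),'y at .527',b+vy/vx*(.527-a),'resid',np.std(r)*1e3)
nose=float(sys.argv[2]); mk=float(sys.argv[3])
xs=np.r_[np.linspace(.475,.515,25),np.linspace(.54,.58,25)]
fitrow(nose-.008,xs,.085,.006,'rim inner front'); 
xl=np.r_[np.linspace(.39,.51,40),np.linspace(.545,.66,40)]
fitrow(mk+.012,xl,.087,.007,'lip rear');
E
python3 par.py f5.pkl .2472 .262; python3 par.py f4.pkl .1637 .262
```

```text
rim inner front heading 90.928024 y at .527 0.24320501 resid 0.41451414886128046
lip rear heading 91.25778 y at .527 0.27433643 resid 0.48008408762025023
rim inner front heading 91.28205 y at .527 0.16034463 resid 0.3383637814648707
lip rear heading 91.23002 y at .527 0.27429122 resid 0.4613708760704486
```

```bash
python3 -m crank '[{"delta_rot":[0,0,0.001],"translation":[0,0.2,0],"hand":2},{"delta_rot":[0,0,0.001],"translation":[-0.01,0.2,0],"hand":2},{"delta_rot":[0,0,0.001],"translation":[0,0.2,0],"hand":2},{"delta_rot":[0,0,0],"translation":[0,0.2,0],"hand":2},{"delta_rot":[0,0,0],"translation":[-0.01,0.2,0],"hand":2}]'
python3 -m crank '[{"delta_rot":[0,0,0],"translation":[0,0.1,0],"hand":2},{"delta_rot":[0,0,0],"translation":[0,0.1,0],"hand":2},{"delta_rot":[0,0,0],"translation":[0,0.1,0],"hand":2}]'
python3 st.py
```

```text
time_s: 8.3
tcp_pos: [0.5287, 0.1007, 0.12]
tool_rot: [0.7, 0.714, 0.001, 0.001]
contact_force: [0.3, -0.4, 5.7]
opening: 0.275
gripper_force: 30.6
time_s: 8.6
tcp_pos: [0.5287, 0.1037, 0.12]
tool_rot: [0.7, 0.714, 0.001, 0.001]
contact_force: [0.9, -0.5, 5.4]
opening: 0.278
gripper_force: 30.6
{'time_s': np.float64(8.6), 'tcp_pos': array([0.5287, 0.1037, 0.12  ]), 'contact_force': array([ 0.89  , -0.522 ,  5.3604]), 'ft_torque': array([-0.2937, -0.1572,  0.0996])}
heading 91.12470068702994 nose by tool [0.5256 0.2597] lateral err to tape mm (+ = too far +x) 0.09327713652440561 gap 0.002327567188054769
```

```bash
cat > g.py <<'E'
from station import readout
import sys
s=readout.state(); print(s['time_s'],s['tcp_pos'].round(4),s['contact_force'].round(2)); sys.exit(s['contact_force'][1]<-3.3)
E
python3 -m crank '[{"delta_rot":[0,0,0],"translation":[0,0.1,0],"hand":2},{"delta_rot":[0,0,0],"translation":[0,0.1,0],"hand":2}]' >/dev/null && python3 g.py && python3 -m crank '[{"delta_rot":[0,0,0],"translation":[-0.01,0.1,0],"hand":2},{"delta_rot":[0,0,0],"translation":[0,0.1,0],"hand":2}]' >/dev/null && python3 g.py && python3 -m crank '[{"delta_rot":[0,0,0],"translation":[0,0.05,0],"hand":2},{"delta_rot":[0,0,0],"translation":[0,0.05,0],"hand":2}]' >/dev/null && python3 g.py && python3 -m crank '[{"delta_rot":[0,0,0],"translation":[0,0.05,0],"hand":2},{"delta_rot":[0,0,0],"translation":[0,0.05,0],"hand":2}]' >/dev/null && python3 g.py && python3 -m crank '[{"delta_rot":[0,0,0],"translation":[0,0.05,0],"hand":2},{"delta_rot":[0,0,0],"translation":[0,0.05,0],"hand":2}]' >/dev/null && python3 g.py
```

```text
8.8 [0.5287 0.1055 0.12  ] [ 0.86 -2.5   5.39]False
```

```bash
sed -i "s/sys.exit(\(.*\))$/sys.exit(int(\1))/" g.py
python3 g.py && python3 -m crank '[{"delta_rot":[0,0,0],"translation":[-0.01,0.1,0],"hand":2},{"delta_rot":[0,0,0],"translation":[0,0.1,0],"hand":2}]' >/dev/null && python3 g.py && python3 -m crank '[{"delta_rot":[0,0,0],"translation":[0,0.05,0],"hand":2},{"delta_rot":[0,0,0],"translation":[0,0.05,0],"hand":2}]' >/dev/null && python3 g.py && python3 -m crank '[{"delta_rot":[0,0,0],"translation":[0,0.05,0],"hand":2},{"delta_rot":[0,0,0],"translation":[0,0.05,0],"hand":2}]' >/dev/null && python3 g.py && python3 -m crank '[{"delta_rot":[0,0,0],"translation":[0,0.05,0],"hand":2},{"delta_rot":[0,0,0],"translation":[0,0.05,0],"hand":2}]' >/dev/null && python3 g.py
```

```text
8.8 [0.5287 0.1055 0.12  ] [ 0.86 -2.5   5.39]
9.0 [0.5286 0.1075 0.1201] [ 0.53 -2.07  6.35]
9.2 [0.5286 0.1085 0.12  ] [ 0.86 -1.55  5.4 ]
9.4 [0.5286 0.1094 0.12  ] [-0.17 -1.08  6.4 ]
9.6 [0.5286 0.1104 0.12  ] [ 0.31 -1.73  6.27]
```

```bash
python3 -m crank '[{"delta_rot":[0,0,0],"translation":[0,0.05,0],"hand":2},{"delta_rot":[0,0,0],"translation":[0,0.05,0],"hand":2}]' >/dev/null && python3 g.py && python3 -m crank '[{"delta_rot":[0,0,0],"translation":[0,0.05,0],"hand":2},{"delta_rot":[0,0,0],"translation":[0,0.05,0],"hand":2}]' >/dev/null && python3 g.py && python3 -m crank '[{"delta_rot":[0,0,0],"translation":[-0.01,0.05,0],"hand":2},{"delta_rot":[0,0,0],"translation":[0,0.05,0],"hand":2}]' >/dev/null && python3 g.py && python3 -m crank '[{"delta_rot":[0,0,0],"translation":[0,0.05,0],"hand":2},{"delta_rot":[0,0,0],"translation":[0,0.05,0],"hand":2}]' >/dev/null && python3 g.py && python3 -m crank '[{"delta_rot":[0,0,0],"translation":[0,0.05,0],"hand":2},{"delta_rot":[0,0,0],"translation":[0,0.05,0],"hand":2}]' >/dev/null && python3 g.py
```

```text
9.8 [0.5286 0.1114 0.12  ] [-0.47 -1.54  5.88]
10.0 [0.5285 0.1124 0.12  ] [-0.76 -1.51  6.25]
10.2 [0.5285 0.1134 0.12  ] [ 0.   -1.34  4.98]
10.4 [0.5284 0.1144 0.12  ] [ 0.78 -1.71  6.04]
10.6 [0.5285 0.1154 0.12  ] [ 0.23 -2.34  4.95]
```

```bash
python3 -m crank '[{"delta_rot":[0,0,0],"translation":[0,0.05,0],"hand":2},{"delta_rot":[0,0,0],"translation":[0,0.03,0],"hand":2}]' >/dev/null && python3 g.py && python3 -m crank '[{"delta_rot":[0,0,0],"translation":[0,0.05,0],"hand":2},{"delta_rot":[0,0,0],"translation":[0,0.03,0],"hand":2}]' >/dev/null && python3 g.py && python3 -m crank '[{"delta_rot":[0,0,0],"translation":[-0.01,0.05,0],"hand":2},{"delta_rot":[0,0,0],"translation":[0,0.03,0],"hand":2}]' >/dev/null && python3 g.py && python3 -m crank '[{"delta_rot":[0,0,0],"translation":[0,0.05,0],"hand":2},{"delta_rot":[0,0,0],"translation":[0,0.03,0],"hand":2}]' >/dev/null && python3 g.py && python3 -m crank '[{"delta_rot":[0,0,0],"translation":[0,0.05,0],"hand":2},{"delta_rot":[0,0,0],"translation":[0,0.03,0],"hand":2}]' >/dev/null && python3 g.py
```

```text
10.8 [0.5285 0.1163 0.12  ] [ 0.25 -1.87  6.4 ]
11.0 [0.5284 0.1171 0.1201] [ 0.6  -1.88  6.03]
11.2 [0.5284 0.1176 0.1201] [ 1.09 -3.65  6.72]
```

The force has stepped up, so the lip is bearing on its packing after about 12 mm of slide. I'll hold and read.

```bash
python3 -m crank '[{"delta_rot":[0,0,0],"translation":[0,0,0],"hand":2}]' >/dev/null; python3 g.py; python3 -m crank '[{"delta_rot":[0,0,0],"translation":[0,0,0],"hand":2}]' >/dev/null; python3 g.py; python3 st.py
```

```text
11.3 [0.5284 0.1176 0.1201] [ 0.49 -1.62  6.54]
11.4 [0.5284 0.1176 0.12  ] [ 0.85 -2.16  5.38]
{'time_s': np.float64(11.4), 'tcp_pos': array([0.5284, 0.1176, 0.12  ]), 'contact_force': array([ 0.8478, -2.1562,  5.3758]), 'ft_torque': array([-0.4231, -0.1351,  0.002 ])}
heading 91.12639784335597 nose by tool [0.5253 0.2735] lateral err to tape mm (+ = too far +x) 0.07027095056233446 gap -0.011534726432820108
```

```bash
python3 -m crank '[{"delta_rot":[0,0,0],"translation":[0,0.03,0],"hand":2}]' >/dev/null; python3 g.py; python3 -m crank '[{"delta_rot":[0,0,0],"translation":[0,0,0],"hand":2}]' >/dev/null; python3 g.py && python3 -m crank '[{"delta_rot":[0,0,0],"translation":[0,0.03,0],"hand":2}]' >/dev/null; python3 g.py; python3 -m crank '[{"delta_rot":[0,0,0],"translation":[0,0,0],"hand":2}]' >/dev/null; python3 g.py
```

```text
11.5 [0.5284 0.1176 0.1201] [ 0.36 -5.41  6.58]
11.6 [0.5284 0.1176 0.1201] [-0.18 -3.82  6.31]
11.6 [0.5284 0.1176 0.1201] [-0.18 -3.82  6.31]
11.7 [0.5284 0.1176 0.1201] [ 1.17 -3.35  6.31]
```

The TCP no longer advances and the force is holding at about 3.5–4 N, which confirms the bearing. I'll add a touch more, then lean for about 1.2 s.

```bash
python3 -m crank '[{"delta_rot":[0,0,0],"translation":[0,0.02,0],"hand":2}]' >/dev/null; python3 g.py; python3 -m crank '[{"delta_rot":[0,0,0],"translation":[0,0,0],"hand":2},{"delta_rot":[0,0,0],"translation":[0,0,0],"hand":2}]' >/dev/null; python3 g.py;  python3 -m crank '[{"delta_rot":[0,0,0],"translation":[0,0,0],"hand":2}]' >/dev/null; python3 g.py
```

```text
11.8 [0.5284 0.1176 0.1201] [ 0.78 -4.95  6.49]
12.0 [0.5284 0.1176 0.1201] [ 0.92 -3.88  6.51]
12.1 [0.5284 0.1176 0.1201] [ 0.14 -4.62  6.93]
```

```bash
python3 -m crank '[{"delta_rot":[0,0,0],"translation":[0,0.015,0],"hand":2},{"delta_rot":[0,0,0],"translation":[0,0,0],"hand":2}]' >/dev/null; python3 g.py; for k in 1; do :; done; python3 -m crank '[{"delta_rot":[0,0,0],"translation":[0,0,0],"hand":2},{"delta_rot":[0,0,0],"translation":[0,0,0],"hand":2},{"delta_rot":[0,0,0],"translation":[0,0,0],"hand":2}]' >/dev/null; python3 g.py;  python3 -m crank '[{"delta_rot":[0,0,0],"translation":[0,0,0],"hand":2},{"delta_rot":[0,0,0],"translation":[0,0,0],"hand":2},{"delta_rot":[0,0,0],"translation":[0,0,0],"hand":2}]' >/dev/null; python3 g.py; python3 -m crank '[{"delta_rot":[0,0,0],"translation":[0,0,0],"hand":2},{"delta_rot":[0,0,0],"translation":[0,0,0],"hand":2}]' >/dev/null; python3 g.py; python3 -m crank '[{"delta_rot":[0,0,0],"translation":[0,0,0],"hand":2}]' >/dev/null; python3 g.py
python3 - <<'E'
from h import *
import pickle
d={n:grab(n) for n in('side','wrist')}; pickle.dump(d,open('f6.pkl','wb'))
E
python3 par.py f6.pkl .2735 .262; python3 par.py f6.pkl .2735 .2735; python3 sv.py f6.pkl '[.527,.1835]' | head -4
```

```text
12.3 [0.5284 0.1176 0.1201] [ 1.02 -5.68  6.72]
12.6 [0.5284 0.1176 0.1201] [ 0.15 -6.03  7.01]
12.9 [0.5284 0.1176 0.1201] [ 0.06 -5.02  6.77]
13.1 [0.5284 0.1176 0.1201] [ 0.8  -4.97  6.99]
13.2 [0.5284 0.1176 0.1201] [ 0.07 -4.63  5.8 ]
rim inner front heading 90.98468 y at .527 0.2691098 resid 0.3078851515117163
lip rear heading 91.08664 y at .527 0.27645403 resid 2.65185003082076
rim inner front heading 90.98468 y at .527 0.2691098 resid 0.3078851515117163
lip rear heading 91.099945 y at .527 0.27943334 resid 0.022161421395930987
tape blob px [130 250  46  32 817] [146.4 260.4] z.0875 [0.6245 0.2088 0.0875] z0 [0.6857 0.182  0.    ]
tape blob px [135 291  33  32 264] [150.9 306.9] z.0875 [0.5289 0.2867 0.0875] z0 [ 0.579   0.2688 -0.    ]
tape blob px [172 377  33  43 768] [193.1 404.5] z.0875 [0.3227 0.3814 0.0875] z0 [0.3488 0.3745 0.    ]
caddy -x side rim line dir 89.03 point 0.4695 0.1955 resid mm 4.21
```

I leaned at about 5 N for about 1.2 s with headings matching. Now I ease the push slightly, still in contact, then open the fingers.

```bash
python3 -m crank '[{"delta_rot":[0,0,0],"translation":[0,-0.03,0],"hand":2},{"delta_rot":[0,0,0],"translation":[0,0,0],"hand":2}]' >/dev/null; python3 g.py; python3 -m crank '[{"delta_rot":[0,0,0],"translation":[0,0,0],"hand":2}]' >/dev/null; python3 g.py
python3 -m crank '[{"delta_rot":[0,0,0],"translation":[0,0,0],"hand":5},{"delta_rot":[0,0,0],"translation":[0,0,0],"hand":5},{"delta_rot":[0,0,0],"translation":[0,0,0],"hand":5},{"delta_rot":[0,0,0],"translation":[0,0,0],"hand":5},{"delta_rot":[0,0,0],"translation":[0,0,0],"hand":5}]'; python3 st.py
```

```text
13.5 [0.5284 0.1176 0.1201] [ 0.22 -5.1   6.31]
13.6 [0.5284 0.1176 0.1201] [ 1.26 -3.61  6.06]
time_s: 14.1
tcp_pos: [0.5277, 0.1181, 0.1191]
tool_rot: [0.7, 0.714, -0.0, -0.0]
contact_force: [-0.8, -0.3, -0.4]
opening: 0.585
gripper_force: 0.0
{'time_s': np.float64(14.1), 'tcp_pos': array([0.5277, 0.1181, 0.1191]), 'contact_force': array([-0.819 , -0.2993, -0.4381]), 'ft_torque': array([ 0.0134, -0.0363,  0.0435])}
heading 91.09479415231448 nose by tool [0.5247 0.274 ] lateral err to tape mm (+ = too far +x) -0.5315789665534254 gap -0.012031206598133448
```

```bash
python3 -m crank '[{"delta_rot":[0,0,0],"translation":[0,0,1.5],"hand":5},{"delta_rot":[0,0,0],"translation":[0,0,4],"hand":5},{"delta_rot":[0,0,0],"translation":[0,0,4],"hand":5},{"delta_rot":[0,0,0],"translation":[0,0,4],"hand":5},{"delta_rot":[0,0,0],"translation":[0,-4,2],"hand":5}]'
python3 -m crank '[{"delta_rot":[0,0,0],"translation":[0,-4,0],"hand":5},{"delta_rot":[0,0,0],"translation":[0,-4.5,0],"hand":5},{"delta_rot":[0,0,0],"translation":[0,-4.5,0],"hand":5},{"delta_rot":[0,0,0],"translation":[0,-4.5,0],"hand":5},{"delta_rot":[0,0,0],"translation":[0,-4.5,0],"hand":5}]'
python3 -m crank '[{"delta_rot":[0,0,0],"translation":[0,-4,0],"hand":5},{"delta_rot":[0,0,0],"translation":[0,-3,0],"hand":5},{"delta_rot":[0,0,0],"translation":[0,-1,0],"hand":5},{"delta_rot":[0,0,0],"translation":[0,0,0],"hand":5},{"delta_rot":[0,0,0],"translation":[0,0,0],"hand":5}]'
python3 - <<'E'
from h import *
import pickle
d={n:grab(n) for n in('side','top','wrist')}; pickle.dump(d,open('f7.pkl','wb'))
a=d['side']['color'][215:345,95:255]; b=d['top']['color'][120:250,90:250]
cv2.imwrite('pics/fin.png',cv2.resize(np.hstack([a,b]),None,fx=2.5,fy=2.5,interpolation=cv2.INTER_CUBIC)[:,:,::-1])
E
python3 par.py f7.pkl .2735 .2735; python3 sv.py f7.pkl '[.527,.1835]' | head -4
```

```text
time_s: 14.6
tcp_pos: [0.5299, 0.0811, 0.2782]
tool_rot: [0.699, 0.715, 0.003, 0.001]
contact_force: [1.2, -1.5, -0.4]
opening: 0.588
gripper_force: 0.0
time_s: 15.1
tcp_pos: [0.5276, -0.1437, 0.2744]
tool_rot: [0.7, 0.714, 0.0, 0.0]
contact_force: [1.8, 0.1, -0.6]
opening: 0.587
gripper_force: 0.0
time_s: 15.6
tcp_pos: [0.5277, -0.2211, 0.274]
tool_rot: [0.7, 0.714, 0.0, -0.001]
contact_force: [-0.1, -0.1, 0.1]
opening: 0.586
gripper_force: 0.0
rim inner front heading 91.07894 y at .527 0.26909828 resid 0.31748335244453485
lip rear heading 91.099945 y at .527 0.27943334 resid 0.012959297476833904
tape blob px [130 250  44  31 743] [146.3 259.7] z.0875 [0.6262 0.2078 0.0875] z0 [0.6875 0.1808 0.    ]
tape blob px [136 292  31  31 243] [150.8 306.8] z.0875 [0.5292 0.2867 0.0875] z0 [0.5793 0.2688 0.    ]
tape blob px [173 378  32  42 715] [193.5 405.1] z.0875 [0.3214 0.3818 0.0875] z0 [0.3475 0.375  0.    ]
caddy -x side rim line dir 85.07 point 0.4664 0.1954 resid mm 4.35
```

View pics/fin.png

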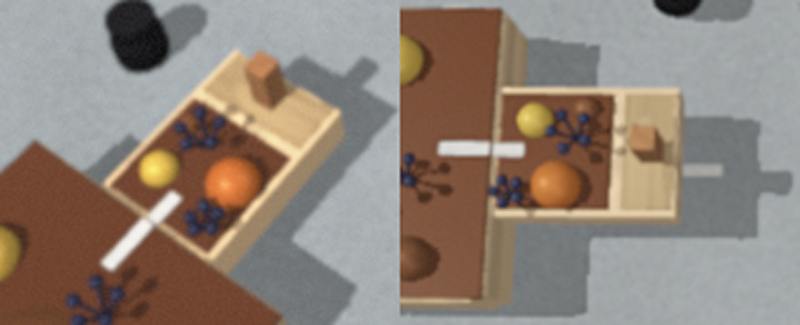

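Both views show the caddy standing free and flush on the pushed-in lip. Its tape and the base's tape form one straight strip at side (100–180,195–270) and top (438–524,149), and the jar is undisturbed. I'm handing in.

```bash
python3 -c "from station import manip; print(manip.close_job())"
```

```text
the job is handed in; nothing more can be done
None
```

The job is handed in: the smallest caddy stands released and flush on the lip with the tapes in line, after leaning on the packing at about 5 N for roughly a second. The castors could not be seen, but the last 100 mm or so was pushed straight so that they would trail.

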